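# Open the vent of a sealed field box on the kit-building bench

## Robot

A 6-joint arm with a two-finger parallel gripper is mounted at the origin on the work surface. World frame = base frame: x ahead of the robot, y to its left, z up, the work surface at z = 0. Lengths are in m, angles in degrees, forces in N, time in s.
With the tool pointing down it reaches from about 0.375 to 0.9 m from the base axis. Payload 3.1 kg.
Tool frame: the origin (TCP) lies midway between the tips of the shut fingers; the grasp point (between the pads) lies 19 mm behind it; z points along the fingers, y is the line along which they close (so a half turn about z gives the same grasp; the last joint's range is limited). The gripper opens to 87 mm and grips with 3 to 60 N. Pads are 19 mm wide; open, the fingers measure 117 mm over their backs; the gripper's body (75 mm by 190 mm) begins 51 mm behind the grasp point.
Start: joints at [62.195, 30.224, 82.088, -0, 67.689, -10.227], TCP at [0.189, 0.596, 0.223] pointing down, gripper open.
Joint ranges: [-176.69, 176.69], [-43.24, 126.21], [12.49, 139.97], [-82, 262], [0, 151.66], [-163.58, 163.58]. Speed limits (degrees/s): [159.86, 159.86, 180, 180, 180, 180].

## Interface

Orientations are given as a 3x3 rotation matrix whose columns are the frame's x, y, z axes.
In Python, from cell import arm, snapshot, get_calibration, spot_in, trace, tip_of gives the robot as it stands.
- The arm moves only by the tool servo_tool, never from a script. Its argument "series" is a list of rows, each a list of 7 numbers: the turn, a rotation vector about the tool's x, y, z as a fraction of full scale, then the shift along the tool's x, y, z as a fraction of full scale, then the closure in counts, from 0 (fully open) to 255 (shut). A call has 1 to 12 rows; each row shifts and turns the commanded pose from where the row before left it, along the tool's axes as they then stand; what a row does not reach is not made up. Full scale, the value 1, is 25 mm for a shift and 90 degrees for a turn. A row lasts 1/10 s, in which the tool goes at most 50 mm and 8.59 degrees, less where a joint would pass 70% of its speed; a pose out of reach is approached as far as the arm can. A call with a number of a shift or a turn outside -1 to 1 is refused whole. A call with a gripper value outside its range is refused whole. The fingers move at their own pace and stop on an object; the grip force is fixed at half the most. Time passes only in rows, so rows that do not move let the fingers close. It gives the time, the measured TCP pose, the force, the opening and the grip force at its end, in the units of the state.
- arm.sense(): the state, without advancing time (a new reading comes with each control period).
- snapshot(name): name is "scene" or "top" or "wrist"; returns the picture (400x640x3 uint8, blue, green, red); there is no depth.
- get_calibration(name): a dict with "vfov" (degrees; the focal length in pixels is half the picture's height over the tangent of half this angle, whatever the lens; pixels are square), "cx", "cy" (the principal point, pixels), "position" and "attitude" of the camera in the world; the wrist camera has in their place "mount" (4x4, takes a point from camera to tool coordinates, whose origin is the TCP and whose axes are the flange's). Camera axes: x right, y up, looking along -z (the intrinsics and any distortion apply to the point x, -y, -z); pixel columns grow to the right and rows downward; lengths in m; the calibration is good to about 2 mm. A picture is of the moment at which its call begins: read the wrist's pose just before it. get_calibration takes no time and is no camera call.
- arm.sign_off(): hands the job in; it is judged then, once.
Trained networks look in the newest picture that a camera, given by its name, has taken for a name from the list of things; names that differ only in an ending like _2 or _b are one class to them, and where a whole thing is asked for, a point or a joint stands for the part that bears it (a point fixed in the world has none). Each returns a list of dicts, best first, with "conf" (0 to 1); they miss things now and then, are a little off and sometimes report something else, mostly with a low value. They report only what shows in the picture. A call takes as long as a camera call. They do not tell look-alikes from the thing itself.
- spot_in(camera, target): "rect" ([left, top, width, height] in pixels, round what is visible of it).
- trace(camera, target): "mask" (400x640 bool, what is visible of it) and "rect" ([left, top, width, height] in pixels, round what is visible of it).
- tip_of(camera, target): "at" ([column, row] in pixels: a listed point, or the origin of a listed thing).
The state is a dict: "t": time; "q": joint angles; "qd": joint speeds; "effort": joint torques, N m; "position": TCP position; "tool_rot": TCP orientation; "wrist_force": force on the tool from outside, world axes, zero at the start; "torque": the same for the moment, N m; "width": finger opening in m; "grip_force": force on a finger pad.
Only numpy, scipy, OpenCV 4.12 (cv2) and the standard library are available. Lean on these libraries where they do the work, as an engineer would, in place of code of your own. Each camera call takes 0.05 s, during which the arm holds its last target. There are 200 camera calls.

## Task

Open the vent of the grey plastic box on the bench: lift the flip-top tab by its thumb ridge and fold it right back over its hinge, then unscrew the ribbed black cap beneath it (counter-clockwise, taking fresh grips) until it has come up to its stop, and ease off as soon as it does, for the vent's neck sits in soft rubber and must not be wrung round. It is light plastic: grip gently, do not crush or force the tab, cap or box, and leave everything else on the bench where it is.

Things in the scene. Friction and masses are not known exactly. Their poses are not given: they have to be found in the camera images.
- box: Grey plastic box, 134 (x) by 184 (y) by 55 mm tall, fixed to the bench. Origin: centre of its underside; x points from thumb ridge to hinge, z up; flat deck 55 mm above the origin. Vent axis at x = -15, y = -30 mm: a neck 36 mm in diameter, 12 mm high, with the cap above it, under the tab. A small fixed blind gland (22 mm across, 16 mm high) at x = 0, y = +62 mm is not part of the job.
- tab (a joint): Angle of the flip-top tab (rad): 0 = down over the cap (it may start up to 0.1 ajar), grows as it lifts, 2.6 = folded right back against its stop. The hinge is stiff (0.15 N m), so the tab stays where it is left. Folded beyond 2.3 it leaves the room above the cap free.
- tab_hinge (a point): Middle of the tab's hinge axis, fixed on the box: 46 mm in x behind the vent axis and 40 mm above the deck. The hinge axis runs along the box's y; axes as the box's. A fixed post 22 mm wide in y and 36 mm high stands below it, 42 to 56 mm behind the vent axis.
- tab_grip (a point): Centre of the thumb ridge at the tab's free end, 80 mm from the hinge axis: a bar 46 mm long in y, 14 by 14 mm in section, 40 mm above the deck when down. The tab's plate (4 mm thick) is as wide. Pinched by its two ends (closing along the box's y, 15 N) it lifts and pivots between the pads, hand upright; past upright it can be pushed on over by its inner face. Its stop is hard: meet it slowly.
- cap_top (a point): Centre of the cap's top face; rises with it and turns only with the neck. Fully in it is 34 mm above the deck; it starts up to 1.5 mm higher. It rises 3 mm per radian turned counter-clockwise (from above) against the neck, to a hard stop at 41.2 mm (2.4 rad from fully in). The thread drags with 0.3 N m; against the stop the torque climbs by 0.25 N m per 0.1 rad. Captive.
- cap_mid (a point): Centre of the cap, half-way up, 11 mm below its top: a ribbed black round cap 40 mm in diameter and 22 mm high, thin-walled: 25 N of grip turns it without slipping, keep it under 30 N a side, turning force included. Rises with the cap. With the tab folded back, fingers fit beside the cap when they close along a line within 45 degrees of the box's y.
- neck (a joint): Twist (rad, counter-clockwise positive) of the vent's neck in its rubber seat: 0 at rest, springs back, 2.5 N m per radian. The thread's drag alone twists it about 0.12 while the cap turns; once the cap is at its stop, turning on winds it further. Beyond 0.30 (0.75 N m) it tears.
Not all that is in view belongs to the job. Leave any green or orange look-alike of the box alone.

How it is judged (in metres and radians):
On the way, in this order (a step that is already met when the one before it is completed fails the run):
1. the tab is folded back while the cap is still screwed down (value of joint tab above 2.3 rad and z of cap_top in the frame of box below 0.0925 m), for 0.2 s.
2. the cap is unscrewed to its stop (z of cap_top in the frame of box above 0.0954 m), for 0.2 s.
At the end, for the whole second after the job is handed in: The tab is folded back (past 2.3 rad of its 2.6) and at rest, and the cap stands unscrewed within 0.8 mm of the top of its travel (its top at least 40.4 mm above the deck; the stop is at 41.2 mm) (value of joint tab above 2.3 rad and z of cap_top in the frame of box above 0.0954 m and velocity of joint tab between -0.05 and 0.05 rad/s); the robot touches nothing.
It fails at once if the box, tab or cap is gripped or forced with more than 65 N by the fingers (contact force between the fingers and box above 65 N).
It fails at once if the vent's neck is wrung round in its rubber seat by more than 0.30 rad (value of joint neck above 0.3 rad or value of joint neck below -0.3 rad).
It fails at once if a bystander is pushed more than 20 mm (distance of any of lid, driver, toroid, gland_a, gland_b, pcb, reel from where it was at the start of the episode above 0.02 m).
It also fails if it takes over 72 s, if anything falls off the work surface, if the arm or the gripper's body presses on something with over 40 N, if the wrist force passes 120 N, or if a joint passes its speed limit or range.

## Working session

There is one attempt and no reset: what is moved stays moved. The work goes in short steps, Python scripts to look and compute and a tool call to move; the robot and the scene stay as the last step left them, time stands still between calls to the robot, and variables do not carry over. Pictures are saved under pics/ and viewed, at most 12 in all, crops included, and the job is handed in when it is done.

Besides the shell and the picture viewer there is one more tool, called after ">>>" as name(argument=value, ...), one argument or row to a line, values as JSON. servo_tool: Moves the arm, as the interface text tells. Its arguments: {"type":"object","properties":{"series":{"type":"array","items":{"type":"array","items":{"type":"number"}}}},"required":["series"]}

```bash
mkdir -p pics; ls; cat > h.py <<'E'
import numpy as np, cv2
from cell import *
def cam(n):
    c=get_calibration(n)
    f=200/np.tan(np.radians(c["vfov"])/2)
    if "mount" in c:
        s=arm.sense(); T=np.eye(4); T[:3,:3]=np.array(s["tool_rot"]); T[:3,3]=s["position"]
        M=T@np.array(c["mount"]); R,p=M[:3,:3],M[:3,3]
    else: R,p=np.array(c["attitude"]),np.array(c["position"])
    return c,f,R,p
def ray(n,px):
    c,f,R,p=cam(n)
    d=np.array([(px[0]-c["cx"])/f,-(px[1]-c["cy"])/f,-1.]); return p,R@d
def onz(n,px,z):
    p,d=ray(n,px); return p+d*(z-p[2])/d[2]
def proj(n,P):
    c,f,R,p=cam(n); v=R.T@(np.array(P)-p); return [c["cx"]-f*v[0]/v[2], c["cy"]+f*v[1]/v[2]]
E
python3 - <<'E'
from h import *
for n in("top","scene","wrist"):
    print(n,get_calibration(n))
    im=snapshot(n); cv2.imwrite(f"pics/{n}0.png",im)
    for t in("box","tab","cap_top","tab_grip","tab_hinge","cap_mid"):
        print(t,[(np.round(r["at"],1).tolist(),round(r["conf"],2)) for r in tip_of(n,t)][:4])
    print([(r["rect"],round(r["conf"],2)) for r in spot_in(n,"box")])
print(arm.sense())
a=cv2.imread("pics/top0.png");b=cv2.imread("pics/scene0.png")
cv2.imwrite("pics/a.png",np.vstack([a,b])[:, :][::1] if 0 else cv2.resize(np.vstack([a,b]),(480,600)))
E
```

```text
pics
top {'vfov': 56.96045833214406, 'cx': 314.0283935751665, 'cy': 203.49173814277106, 'position': array([ 0.25593876, -0.02622245,  0.84142352]), 'attitude': array([[ 0.03540403,  0.97631844, -0.21342177],
       [-0.99935789,  0.03576432, -0.00217374],
       [ 0.00551062,  0.21336169,  0.97695774]])}
box [([415.5, 306.8], 0.91), ([207.6, 262.1], 0.75), ([262.7, 158.9], 0.74), ([409.2, 182.3], 0.66)]Traceback (most recent call last):
  File "<stdin>", line 6, in <module>
ValueError: it knows: box, cap_mid, cap_top, tab_grip, tab_hinge
```

```bash
python3 - <<'E'
from h import *
for n in("top","scene","wrist"):
    if n!="top":print(n,get_calibration(n))
    im=snapshot(n); cv2.imwrite(f"pics/{n}0.png",im)
    for t in("box","cap_top","tab_grip","tab_hinge","cap_mid"):
        print(t,[(np.round(r["at"],1).tolist(),round(r["conf"],2)) for r in tip_of(n,t)][:4])
print(arm.sense()["t"], arm.sense()["tool_rot"])
E
```

```text
box [([261.1, 158.4], 0.97), ([417.3, 305.8], 0.77), ([409.4, 180.6], 0.62)]
cap_top [([446.5, 314.5], 0.45), ([434.9, 178.0], 0.39)]
tab_grip [([438.4, 191.2], 0.82), ([270.9, 161.6], 0.71), ([220.0, 281.8], 0.57), ([452.9, 329.8], 0.57)]
tab_hinge [([268.6, 129.1], 0.92), ([210.9, 241.1], 0.81), ([430.9, 155.3], 0.8), ([443.5, 287.8], 0.76)]
cap_mid [([448.0, 315.2], 0.49), ([430.0, 178.6], 0.48)]
scene {'vfov': 47.633526287666385, 'cx': 320.3872733079274, 'cy': 206.60741048229528, 'position': array([ 0.88893993, -0.26188112,  0.74963836]), 'attitude': array([[ 0.39056893, -0.72096559,  0.57241989],
       [ 0.92050562,  0.29829774, -0.25236454],
       [ 0.01119459,  0.62548147,  0.78015871]])}
box [([400.6, 160.8], 0.91), ([193.7, 197.9], 0.74), ([420.7, 266.5], 0.61), ([239.0, 308.2], 0.59)]
cap_top [([391.3, 137.9], 0.51), ([415.5, 241.6], 0.38)]
tab_grip [([403.5, 224.2], 0.85), ([200.6, 267.6], 0.76), ([380.0, 125.6], 0.71), ([156.0, 161.2], 0.68)]
tab_hinge [([431.9, 259.5], 0.86), ([174.4, 183.6], 0.7)]
cap_mid [([393.3, 140.0], 0.45), ([412.9, 242.8], 0.37)]
wrist {'vfov': 71.66613261003833, 'cx': 316.96475478469273, 'cy': 202.38951766812693, 'mount': array([[ 6.91724421e-05,  9.57292594e-01,  2.89120883e-01,
         7.93610426e-02],
       [ 9.99999897e-01,  6.32932920e-05, -4.48817925e-04,
        -7.51390891e-04],
       [-4.47949488e-04,  2.89120884e-01, -9.57292491e-01,
        -1.63145039e-01],
       [ 0.00000000e+00,  0.00000000e+00,  0.00000000e+00,
         1.00000000e+00]])}
box []
cap_top []
tab_grip []
tab_hinge []
cap_mid []
1.0 [[-9.53315754e-01  3.01975287e-01 -6.29323622e-06]
 [ 3.01975287e-01  9.53315753e-01 -2.52176650e-05]
 [-1.61567041e-06 -2.59407992e-05 -1.00000000e+00]]
```

View pics/top0.png

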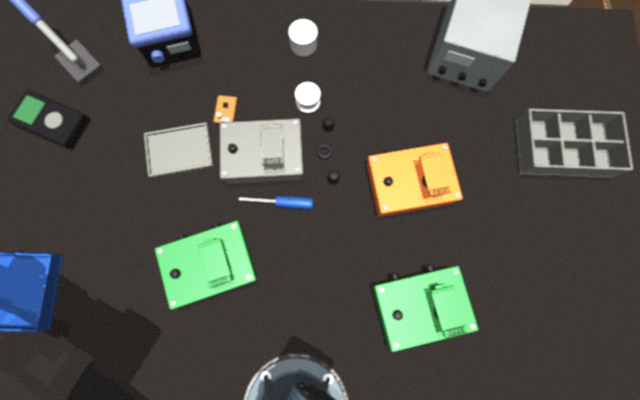

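View pics/scene0.png

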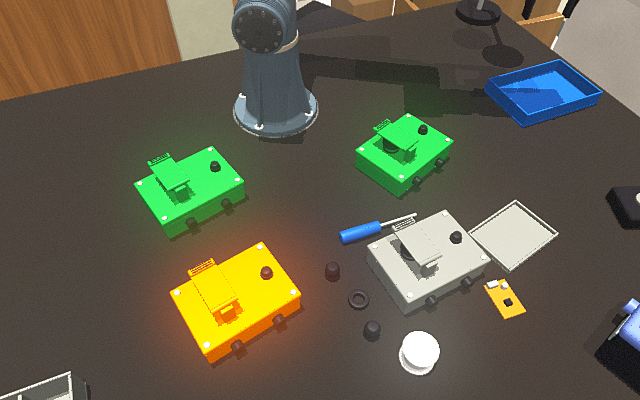

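The grey box is at (261,155) in the top view and (425,258) in the scene view. Its tab points toward the robot, with the ridge at about (271,161) top / (403,224) scene and the hinge at (269,129) / (432,260).

```bash
python3 - <<'E'
from h import *
def tri(a,b):
    p,d=ray("top",a);q,e=ray("scene",b)
    s=np.linalg.lstsq(np.c_[d,-e],q-p,rcond=None)[0]
    return (p+d*s[0]+q+e*s[1])/2, np.linalg.norm(p+d*s[0]-q-e*s[1])
T={}
for n in("top","scene"):
    for t in("box","tab_grip","tab_hinge"):T[n,t]=[r["at"] for r in tip_of(n,t)]
near=lambda L,p:min(L,key=lambda a:np.hypot(a[0]-p[0],a[1]-p[1]))
for t,a,b,z in(("box",(261,158),(420,266),0),("tab_grip",(271,161),(403,224),.095),("tab_hinge",(269,129),(432,260),.095)):
    A=near(T["top",t],a);B=near(T["scene",t],b);print(t,A,B,onz("top",A,z),onz("scene",B,z),tri(A,B))
# deck corners via mask
for n in("top","scene"):
    for r in trace(n,"box"):
        x=r["rect"];print(n,x,r["conf"])
        if r["mask"][155 if n=="top" else 275,235 if n=="top" else 400]:
            c=max(cv2.findContours(r["mask"].astype(np.uint8),0,2)[0],key=len); print(cv2.approxPolyDP(c,4,True)[:,0].tolist())
im=cv2.imread("pics/top0.png")[105:195,205:315];cv2.imwrite("pics/tc.png",cv2.resize(im,None,fx=6.5,fy=6.5,interpolation=2))
E
```

```text
box [261.1, 158.4] [420.7, 266.5] [0.54573092 0.10642685 0.        ] [0.54856168 0.10121634 0.        ] (array([ 0.54667276,  0.10554756, -0.00513173]), np.float64(0.003614918823129239))
tab_grip [270.9, 161.6] [403.5, 224.2] [0.50665411 0.07019712 0.095     ] [0.50321402 0.07232068 0.095     ] (array([0.50546969, 0.06998071, 0.09895097]), np.float64(0.0006331852973231554))
tab_hinge [268.6, 129.1] [431.9, 259.5] [0.58025598 0.07963184 0.095     ] [0.58708051 0.0799707  0.095     ] (array([0.58376638, 0.08186107, 0.08856078]), np.float64(0.0028538054443126375))
top [222.2, 124.3, 80.0, 61.6] 0.76
[[300, 121], [222, 124], [222, 178], [300, 178]]
top [151.1, 221.0, 106.7, 86.2] 0.72
top [366.8, 139.9, 98.7, 77.1] 0.63
top [374.5, 264.5, 103.6, 89.9] 0.58
scene [355.6, 111.4, 100.9, 87.5] 0.88
scene [133.8, 146.7, 112.3, 91.0] 0.87
scene [171.2, 242.1, 129.5, 118.8] 0.82
scene [365.0, 207.2, 127.5, 109.2] 0.7
[[446, 211], [419, 222], [405, 219], [391, 227], [390, 235], [368, 245], [366, 261], [403, 313], [422, 304], [435, 305], [440, 295], [458, 285], [470, 287], [490, 260]]
scene [391.4, 213.6, 46.6, 55.5] 0.24
```

View pics/tc.png

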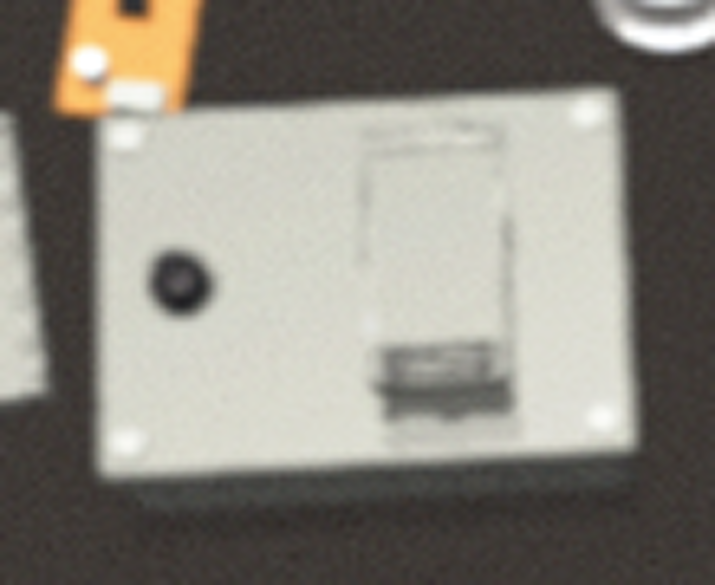

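```bash
cat >> h.py <<'E'
from scipy.optimize import least_squares
W=lambda P,x,y,a:np.array([x+P[0]*np.cos(a)-P[1]*np.sin(a),y+P[0]*np.sin(a)+P[1]*np.cos(a),P[2]])
E
python3 - <<'E'
from h import *
px=np.array([[219.9,121.6],[300.1,118.8],[302.7,175],[220.4,178.1]])
C=[(.067,.092,.055),(.067,-.092,.055),(-.067,-.092,.055),(-.067,.092,.055)]
r=least_squares(lambda v:(np.array([proj("top",W(c,*v)) for c in C])-px).ravel(),[.55,.1,0])
print(r.x,np.degrees(r.x[2]),r.fun)
v=r.x
for n,P in(("grip",(-.049,-.03,.095)),("hinge",(.031,-.03,.095)),("vent",(-.015,-.03,.089))):
    w=W(P,*v);print(n,w,proj("top",w),proj("scene",w))
E
```

```text
[0.55165855 0.09998321 0.0819259 ] 4.694008565060084 [ 0.27619837  0.36956839  0.35225898 -0.10207201  0.08441783 -0.37599818
 -0.68989151  0.10293727]
grip [0.50527792 0.06607395 0.095     ] [np.float64(272.8013166903198), np.float64(162.28615458065633)] [np.float64(401.02682377633903), np.float64(226.1272359096427)]
hinge [0.5850096 0.0726207 0.095    ] [np.float64(271.96450234331894), np.float64(127.16898245275145)] [np.float64(427.5347285470705), np.float64(259.9580904844174)]
vent [0.53916389 0.06885632 0.089     ] [np.float64(272.7322915115743), np.float64(148.18425551615655)] [np.float64(411.3596370735872), np.float64(241.979654597664)]
```

>>> servo_tool(
  series=[
    [0,0,-0.083,0,0,0,0],
    [0,0,-0.083,0,0,0,0],
    [0,0,-0.083,0,0,0,0],
    [0,0,0,-0.45,-0.92,0,0],
    [0,0,0,-0.45,-0.92,0,0],
    [0,0,0,-0.45,-0.92,0,0],
    [0,0,0,-0.45,-0.92,0,0],
    [0,0,0,-0.45,-0.92,0,0],
    [0,0,0,-0.45,-0.92,0,0],
    [0,0,0,-0.45,-0.92,0,0],
    [0,0,0,-0.45,-0.92,0,0],
    [0,0,0,-0.45,-0.92,0,0],
  ],
)

```text
t: 2.6
position: [0.3076, 0.3973, 0.2227]
tool_rot: [[-0.996, -0.084, 0.0], [-0.084, 0.996, 0.0], [-0.0, 0.0, -1.0]]
wrist_force: [0.8, 0.2, 0.3]
width: 0.0873
grip_force: 0.0
```

>>> servo_tool(
  series=[
    [0,0,0,-0.45,-0.92,0,0],
    [0,0,0,-0.45,-0.92,0,0],
    [0,0,0,-0.45,-0.92,0,0],
    [0,0,0,-0.45,-0.92,0,0],
    [0,0,0,-0.45,-0.92,0,0],
    [0,0,0,-0.45,-0.92,0,0],
    [0,0,0,-0.45,-0.92,0,0],
    [0,0,0,-0.45,-0.92,0,0],
    [0,0,0,-0.45,-0.92,0,0],
    [0,0,0,-0.45,-0.92,0,0],
    [0,0,0,-0.45,-0.92,0,0],
    [0,0,0,-0.45,-0.92,0,0],
  ],
)

```text
t: 3.8
position: [0.4654, 0.1335, 0.2227]
tool_rot: [[-0.996, -0.084, 0.001], [-0.084, 0.996, 0.0], [-0.001, 0.0, -1.0]]
wrist_force: [0.4, -0.1, -0.8]
width: 0.0867
grip_force: 0.0
```

>>> servo_tool(
  series=[
    [0,0,0,-0.45,-0.92,0,0],
    [0,0,0,-0.45,-0.92,0,0],
    [0,0,0,-0.45,-0.92,0,0],
    [0,0,0,0,0,0,0],
    [0,0,0,0,0,0,0],
  ],
)

```text
t: 4.3
position: [0.5041, 0.0683, 0.2225]
tool_rot: [[-0.997, -0.083, -0.001], [-0.083, 0.997, 0.0], [0.001, 0.001, -1.0]]
wrist_force: [0.9, 0.2, 0.1]
width: 0.087
grip_force: 0.0
```

```bash
python3 - <<'E'
from h import *
s=arm.sense();print(s["t"],s["position"],s["tool_rot"],s["q"],s["wrist_force"])
im=snapshot("wrist"); 
v=[0.55165855,0.09998321,0.0819259]
P={"grip":(-.049,-.03,.095),"hinge":(.031,-.03,.095),"box":(0,0,0)}
for t,k in(("tab_grip","grip"),("tab_hinge","hinge"),("box","box"),("cap_top",0)):
    print(t,[(np.round(r["at"],1).tolist(),round(r["conf"],2)) for r in tip_of("wrist",t)], k and np.round(proj("wrist",W(P[k],*v)),1))
for c in [(.067,.092,.055),(.067,-.092,.055),(-.067,-.092,.055),(-.067,.092,.055),(-.056,-.007,.102),(-.056,-.053,.102)]:
    q=proj("wrist",W(c,*v));cv2.circle(im,(int(q[0]),int(q[1])),3,(0,0,255),1);print(np.round(q,1))
cv2.imwrite("pics/w1.png",im)
E
```

```text
4.3 [0.5041183  0.06831192 0.22246606] [[-9.96564890e-01 -8.28134798e-02 -5.90289528e-04]
 [-8.28137749e-02  9.96564917e-01  4.94224624e-04]
 [ 5.47333374e-04  5.41411012e-04 -9.99999704e-01]] [-4.90144408e+00  2.13212984e+01  9.85496173e+01  2.91928041e-02
  6.01652044e+01 -9.96662878e+01] [0.8619247  0.23887783 0.11364116]
tab_grip [([316.7, 196.7], 0.71)] [314.5 196.7]
tab_hinge [([313.8, 269.4], 0.64)] [314.3 262.4]
box [([337.8, 211.9], 0.69), ([92.4, 152.5], 0.58)] [335.3 211.4]
cap_top [] 0
[405.  271.6]
[268.6 271.2]
[263.4 173. ]
[415.5 173.6]
[336.1 191.9]
[292.6 191.8]
```

View pics/w1.png

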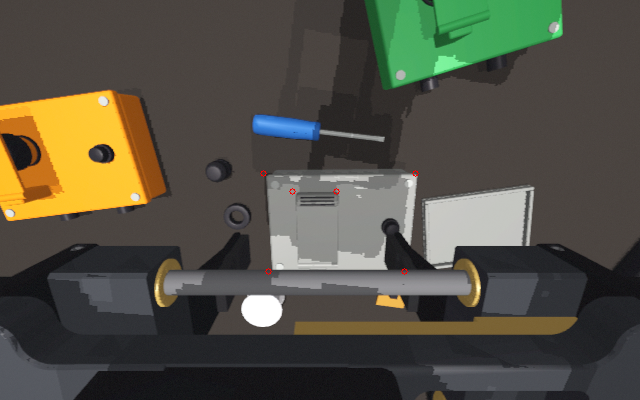

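The wrist view shows the ridge between the fingers, at columns 297–338 and rows 190–205. That is within about 2 mm of the fitted pose and directly under the TCP, so I'll descend.

>>> servo_tool(
  series=[
    [0,0,0,0,0,0.96,0],
    [0,0,0,0,0,0.96,0],
    [0,0,0,0,0,0.96,0],
    [0,0,0,0,0,0.96,0],
    [0,0,0,0,0,0.96,0],
    [0,0,0,-0.04,0,0.96,0],
    [0,0,0,0,0,0,60],
    [0,0,0,0,0,0,90],
    [0,0,0,0,0,0,105],
    [0,0,0,0,0,0,105],
    [0,0,0,0,0,0,105],
  ],
)

```text
t: 5.65
position: [0.5059, 0.0686, 0.0796]
tool_rot: [[-0.996, -0.084, 0.002], [-0.084, 0.996, -0.0], [-0.002, -0.0, -1.0]]
wrist_force: [0.4, -0.2, 0.1]
width: 0.0559
grip_force: 0.0
```

```bash
python3 - <<'E'
from h import *
ims=[snapshot("wrist")[90:330,180:460],snapshot("scene")[170:330,340:500]]
cv2.imwrite("pics/w2.png",np.hstack([cv2.resize(ims[0],(466,400)),cv2.resize(ims[1],(330,330))[:400] if 0 else cv2.resize(ims[1],(330,400))]))
E
```

```text
(no output)
```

View pics/w2.png

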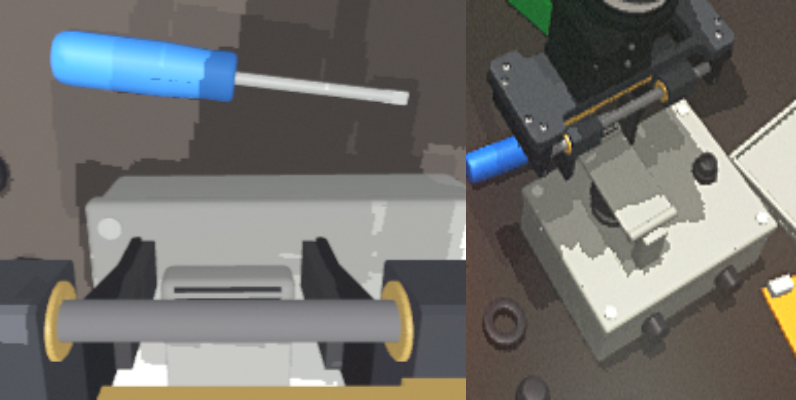

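The ridge is centred between the fingers (wrist crop columns 163–294, finger tips at 155 and 303). I'll close gently.

>>> servo_tool(
  series=[
    [0,0,0,0,0,0,112],
    [0,0,0,0,0,0,118],
    [0,0,0,0,0,0,120],
    [0,0,0,0,0,0,122],
    [0,0,0,0,0,0,122],
    [0,0,0,0,0,0,122],
  ],
)

```text
t: 6.35
position: [0.5052, 0.0684, 0.0785]
tool_rot: [[-0.996, -0.084, -0.0], [-0.084, 0.996, -0.0], [0.0, -0.0, -1.0]]
wrist_force: [0.1, -2.0, 0.4]
width: 0.0462
grip_force: 15.8
```

>>> servo_tool(
  series=[
    [0,0,0,-0.03,0,-0.32,122],
    [0,0,0,-0.06,0,-0.31,122],
    [0,0,0,-0.09,0,-0.31,122],
    [0,0,0,-0.12,0,-0.29,122],
    [0,0,0,0,0,0,122],
  ],
)

```text
t: 6.85
position: [0.5122, 0.0691, 0.1105]
tool_rot: [[-0.996, -0.085, -0.001], [-0.085, 0.996, -0.0], [0.001, -0.0, -1.0]]
wrist_force: [-3.4, -3.5, 3.1]
width: 0.0457
grip_force: 16.9
```

```bash
python3 - <<'E'
from h import *
im=snapshot("scene")[170:330,340:500]
cv2.imwrite("pics/s3.png",cv2.resize(im,(400,400)))
E
```

```text
(no output)
```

View pics/s3.png

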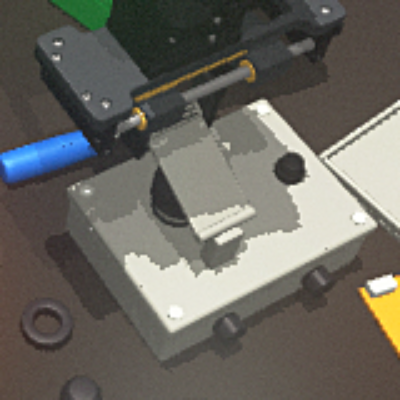

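The tab has lifted with the hand and is held at about (180,130) in the crop. I'll continue round the arc.

>>> servo_tool(
  series=[
    [0,0,0,-0.15,0,-0.28,122],
    [0,0,0,-0.18,0,-0.26,122],
    [0,0,0,-0.21,0,-0.24,122],
    [0,0,0,-0.23,0,-0.22,122],
    [0,0,0,-0.25,0,-0.2,122],
    [0,0,0,-0.27,0,-0.17,122],
    [0,0,0,-0.29,0,-0.15,122],
    [0,0,0,-0.3,0,-0.12,122],
    [0,0,0,0,0,0,122],
  ],
)

```text
t: 7.8
position: [0.5598, 0.0734, 0.1516]
tool_rot: [[-0.996, -0.084, -0.0], [-0.084, 0.996, 0.0], [0.0, 0.0, -1.0]]
wrist_force: [-3.9, -2.6, 6.0]
width: 0.0457
grip_force: 16.5
```

>>> servo_tool(
  series=[
    [0,0,0,-0.31,0,-0.09,122],
    [0,0,0,-0.315,0,-0.05,122],
    [0,0,0,-0.32,0,-0.02,122],
    [0,0,0,-0.32,0,0.01,122],
    [0,0,0,-0.32,0,0.04,122],
    [0,0,0,-0.31,0,0.07,122],
    [0,0,0,0,0,0,122],
  ],
)

```text
t: 8.5
position: [0.6101, 0.0779, 0.1529]
tool_rot: [[-0.996, -0.084, 0.007], [-0.084, 0.996, 0.001], [-0.007, 0.001, -1.0]]
wrist_force: [2.2, 0.5, 3.5]
width: 0.0455
grip_force: 9.3
```

```bash
python3 - <<'E'
from h import *
s=arm.sense();g=np.array(s["position"])-.019*np.array(s["tool_rot"])[:,2]
g=np.array(s["position"])-.019*np.array(s["tool_rot"])[:,2]
d=g-np.array([.585,.0726,.095]);print(d,np.hypot(d[0],d[2]),np.arctan2(d[2],-d[0]))
im=snapshot("scene")[130:330,320:520]
cv2.imwrite("pics/s4.png",cv2.resize(im,(500,500)))
E
```

```text
[0.02496388 0.00527748 0.07692782] 0.08087697475888389 1.8845853545514106
```

View pics/s4.png

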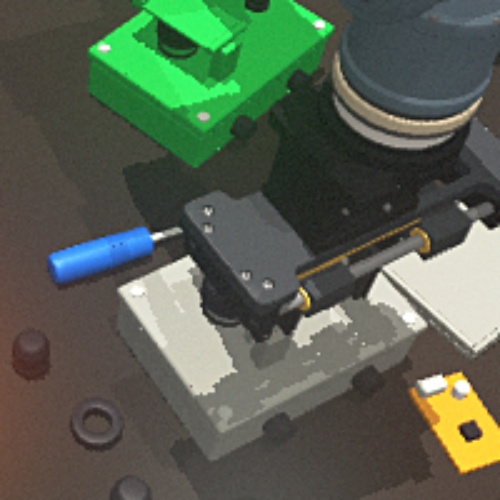

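>>> servo_tool(
  series=[
    [0,0,0,-0.3,0,0.12,123],
    [0,0,0,-0.285,0,0.15,123],
    [0,0,0,-0.27,0,0.175,123],
    [0,0,0,-0.25,0,0.2,123],
    [0,0,0,0,0,0,123],
  ],
)

```text
t: 9.05
position: [0.6391, 0.0805, 0.1373]
tool_rot: [[-0.996, -0.083, 0.011], [-0.083, 0.997, 0.002], [-0.011, 0.001, -1.0]]
wrist_force: [5.4, 2.2, 4.7]
width: 0.0451
grip_force: 11.1
```

>>> servo_tool(
  series=[
    [0,0,0,-0.12,0,0.11,123],
    [0,0,0,-0.12,0,0.11,123],
    [0,0,0,-0.11,0,0.12,123],
    [0,0,0,-0.1,0,0.12,123],
    [0,0,0,0,0,0,123],
  ],
)

```text
t: 9.55
position: [0.6502, 0.0815, 0.1259]
tool_rot: [[-0.996, -0.084, 0.011], [-0.084, 0.997, 0.002], [-0.012, 0.001, -1.0]]
wrist_force: [5.2, 2.8, 4.2]
width: 0.0454
grip_force: 9.9
```

```bash
python3 - <<'E'
from h import *
s=arm.sense();g=np.array(s["position"])-.019*np.array(s["tool_rot"])[:,2]
d=g-np.array([.585,.0726,.095]);print(d,np.hypot(d[0],d[2]),np.arctan2(d[2],-d[0]),s["wrist_force"])
E
```

```text
[0.06496348 0.00889466 0.04994511] 0.08194368480569723 2.486156257790383 [5.23322641 2.79144261 4.16864015]
```

>>> servo_tool(
  series=[
    [0,0,0,0,0,0,100],
    [0,0,0,0,0,0,60],
    [0,0,0,0,0,0,40],
    [0,0,0,0,0,-0.5,40],
    [0,0,0,0,0,-1,40],
    [0,0,0,0,0,-1,40],
    [0,0,0,0,0,-1,40],
    [0,0,0,0.5,0,-0.5,20],
    [0,0,0,1,0,0,0],
    [0,0,0,1,0,0,0],
    [0,0,0,1,0,0,0],
    [0,0,0,1,0,0,0],
  ],
)

```text
t: 10.75
position: [0.5322, 0.0709, 0.2244]
tool_rot: [[-0.996, -0.084, 0.0], [-0.084, 0.996, -0.0], [-0.0, -0.0, -1.0]]
wrist_force: [0.7, -0.0, 0.1]
width: 0.0865
grip_force: 0.0
```

```bash
python3 - <<'E'
from h import *
s=arm.sense();print(s["position"],s["tool_rot"][0],s["q"])
im=snapshot("wrist")[110:350,180:460].copy()
v=[0.55165855,0.09998321,0.0819259]
pr=lambda n,P:np.round(proj(n,W(P,*v)),1)
for t,P in(("cap_top",(-.015,-.03,.0895)),("cap_mid",(-.015,-.03,.0785)),("tab_hinge",(.031,-.03,.095)),("tab_grip",(.031+.066,-.03,.095+.045))):
    print(t,[(np.round(r["at"],1).tolist(),round(r["conf"],2)) for r in tip_of("wrist",t)],pr("wrist",P))
for r in trace("wrist","cap_mid"):print("mask",r["rect"],r["conf"])
im2=snapshot("scene")[130:330,320:520]
for t,P in(("cap_top",(-.015,-.03,.0895)),("tab_hinge",(.031,-.03,.095)),("tab_grip",(.031+.066,-.03,.095+.045))):
    print(t,[(np.round(r["at"],1).tolist(),round(r["conf"],2)) for r in tip_of("scene",t)],pr("scene",P))
cv2.imwrite("pics/w5.png",np.hstack([cv2.resize(im,(466,400)),cv2.resize(im2,(330,400))]))
E
```

```text
[0.5321789  0.07087827 0.2243764 ] [-9.96447891e-01 -8.42109722e-02  3.34905936e-04] [-4.34482433e+00  2.33067238e+01  9.46432038e+01 -1.73477567e-03
  6.20307120e+01 -9.91746660e+01]
cap_top [([316.0, 199.7], 0.9)] [314.6 202.2]
cap_mid [([320.0, 199.4], 0.83)] [315.1 196.7]
tab_hinge [([315.7, 242.3], 0.71)] [315.3 237.3]
tab_grip [([316.9, 313.7], 0.9), ([315.7, 197.4], 0.46)] [315.2 311.3]
mask [300.8, 180.5, 36.0, 37.8] 0.97
mask [0.6, 106.5, 29.0, 38.0] 0.83
cap_top [([413.7, 241.3], 0.87)] [411.4 241.8]
tab_hinge [([410.3, 146.4], 0.94), ([432.1, 258.4], 0.71), ([177.5, 183.6], 0.67), ([225.4, 306.9], 0.65)] [427.5 260. ]
tab_grip [([460.2, 263.6], 0.86), ([378.8, 126.0], 0.86), ([156.7, 154.3], 0.84), ([202.6, 269.4], 0.61)] [458.7 276.9]
```

View pics/w5.png

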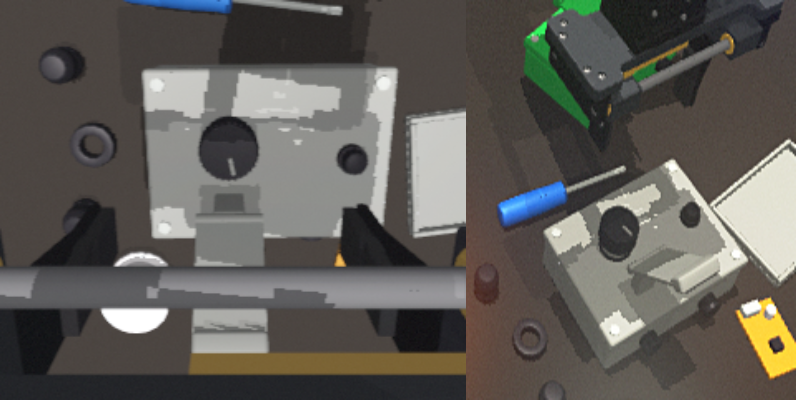

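The tab is folded back, lying behind the hinge at (675,270) in the scene half, and the cap is exposed at (229,149) in the wrist half. I'll refine the cap axis and the tab angle.

```bash
python3 - <<'E'
from h import *
snapshot("top");
v=[0.55165855,0.09998321,0.0819259]
obs={"wrist":(316.9,199.7),"scene":(413.7,241.3)}
r=[x for x in tip_of("top","cap_top")];print([(x["at"],round(x["conf"],2)) for x in r])
c=[x["at"] for x in r if np.hypot(x["at"][0]-272,x["at"][1]-148)<15]
if c: obs["top"]=c[0]
for n in obs: print(n,onz(n,obs[n],.0895))
g=[x["at"] for x in tip_of("top","tab_grip") if np.hypot(x["at"][0]-272,x["at"][1]-110)<25];print("grip top",g)
for th in(2.2,2.3,2.4,2.5,2.6):
    P=W((.031-.08*np.cos(th),-.03,.095+.08*np.sin(th)),*v);print(th,*[np.round(proj(n,P),1) for n in("wrist","scene","top")])
E
```

```text
[([446.5, 314.4], 0.61), ([432.6, 175.4], 0.41)]
wrist [0.54087399 0.07083508 0.0895    ]
scene [0.53975523 0.07316341 0.0895    ]
grip top []
2.2 [314.7 310.4] [454.1 260.8] [268.1  92.2]
2.3 [314.8 312.3] [455.9 265.6] [268.3  90.7]
2.4 [314.8 313.4] [457.3 270.4] [268.5  89.6]
2.5 [314.9 313.5] [458.4 275. ] [268.8  88.9]
2.6 [314.9 312.8] [459.2 279.4] [269.2  88.6]
```

The kinematics put the tab at about 2.49 rad, but the scene picture says about 2.3. I'll press the ridge gently a little further with shut fingers to make sure.

>>> servo_tool(
  series=[
    [0,0,0,-0.95,0,0,255],
    [0,0,0,-0.95,0,0,255],
    [0,0,0,-0.95,0,0,255],
    [0,0,0,-0.95,0,0,255],
    [0,0,0,-0.95,0,0,255],
    [0,0,0,0,0,0,255],
    [0,0,0,0,0,0,255],
    [0,0,0,0,0,0,255],
    [0,0,0,0,0,0.8,255],
    [0,0,0,0,0,0.8,255],
    [0,0,0,0,0,0.4,255],
    [0,0,0,0,0,0,255],
  ],
)

```text
t: 12.6
position: [0.6498, 0.081, 0.1721]
tool_rot: [[-0.996, -0.084, -0.004], [-0.084, 0.996, 0.0], [0.004, 0.001, -1.0]]
wrist_force: [0.3, -0.4, 0.0]
width: 0.0029
grip_force: 0.0
```

>>> servo_tool(
  series=[
    [0,0,0,0,0,0.1,255],
    [0,0,0,0,0,0.1,255],
    [0,0,0,0,0,0,255],
  ],
)

```text
t: 12.9
position: [0.652, 0.081, 0.1692]
tool_rot: [[-0.996, -0.084, 0.001], [-0.084, 0.996, -0.0], [-0.001, -0.0, -1.0]]
wrist_force: [-0.5, -0.5, -0.4]
width: 0.0003
grip_force: 0.0
```

>>> servo_tool(
  series=[
    [0,0,0,0,0,0.1,255],
    [0,0,0,0,0,0.1,255],
    [0,0,0,0,0,0,255],
  ],
)

```text
t: 13.2
position: [0.6515, 0.081, 0.1633]
tool_rot: [[-0.996, -0.084, -0.001], [-0.084, 0.996, 0.0], [0.001, 0.0, -1.0]]
wrist_force: [-0.2, -0.4, -0.1]
width: 0.0007
grip_force: 0.0
```

>>> servo_tool(
  series=[
    [0,0,0,0,0,0.1,255],
    [0,0,0,0,0,0.1,255],
    [0,0,0,0,0,0,255],
  ],
)

```text
t: 13.5
position: [0.6543, 0.0811, 0.16]
tool_rot: [[-0.996, -0.084, 0.006], [-0.084, 0.996, 0.0], [-0.006, -0.0, -1.0]]
wrist_force: [3.1, 1.4, 3.5]
width: 0.0002
grip_force: 2.3
```

>>> servo_tool(
  series=[
    [0,0,0,0,0,0.1,255],
    [0,0,0,0,0,0.08,255],
    [0,0,0,0,0,0,255],
  ],
)

```text
t: 13.8
position: [0.657, 0.0813, 0.1571]
tool_rot: [[-0.996, -0.084, 0.013], [-0.084, 0.996, 0.001], [-0.013, -0.0, -1.0]]
wrist_force: [6.0, 1.8, 6.6]
width: 0.0005
grip_force: 4.3
```

>>> servo_tool(
  series=[
    [0,0,0,0,0,0.06,255],
    [0,0,0,0,0,0.06,255],
    [0,0,0,0,0,0,255],
  ],
)

```text
t: 14.1
position: [0.6588, 0.0814, 0.1552]
tool_rot: [[-0.996, -0.084, 0.017], [-0.084, 0.996, 0.001], [-0.017, -0.001, -1.0]]
wrist_force: [8.2, 2.0, 8.2]
width: 0.0005
grip_force: 5.5
```

>>> servo_tool(
  series=[
    [0,0,0,0,0,-0.6,255],
    [0,0,0,0,0,-0.3,255],
    [0,0,0,0.7,0,0,255],
    [0,0,0,0,0,0,255],
  ],
)

```text
t: 14.5
position: [0.631, 0.0796, 0.1731]
tool_rot: [[-0.996, -0.084, -0.006], [-0.084, 0.996, 0.0], [0.006, 0.001, -1.0]]
wrist_force: [-0.0, 0.6, -0.8]
width: 0.0002
grip_force: 0.0
```

```bash
python3 - <<'E'
from h import *
v=[0.55165855,0.09998321,0.0819259]
print(arm.sense()["position"])
a=snapshot("scene")[200:320,390:530];
print([(np.round(r["at"],1).tolist(),round(r["conf"],2)) for r in tip_of("scene","tab_grip")])
a=cv2.resize(a,(700,600),interpolation=2)
for th,c in((2.3,(0,0,255)),(2.6,(0,255,0))):
    for y in(-.051,-.005):
        pts=[]
        for r,h in((0,2),(.073,2),(.073,7),(.087,7),(.087,-7),(.073,-7),(0,-2)):
            h=h/1000;P=W((.031-r*np.cos(th)-h*np.sin(th),y,.095+r*np.sin(th)-h*np.cos(th)),*v)
            q=proj("scene",P);pts.append(((q[0]-390)*5,(q[1]-200)*5))
        cv2.polylines(a,[np.int32(pts)],True,c,1)
cv2.imwrite("pics/s6.png",a)
E
```

```text
[0.63098557 0.07957237 0.17307981]
[([153.8, 158.0], 0.81), ([458.3, 270.0], 0.66), ([380.6, 127.9], 0.58), ([200.9, 267.7], 0.56)]
```

View pics/s6.png

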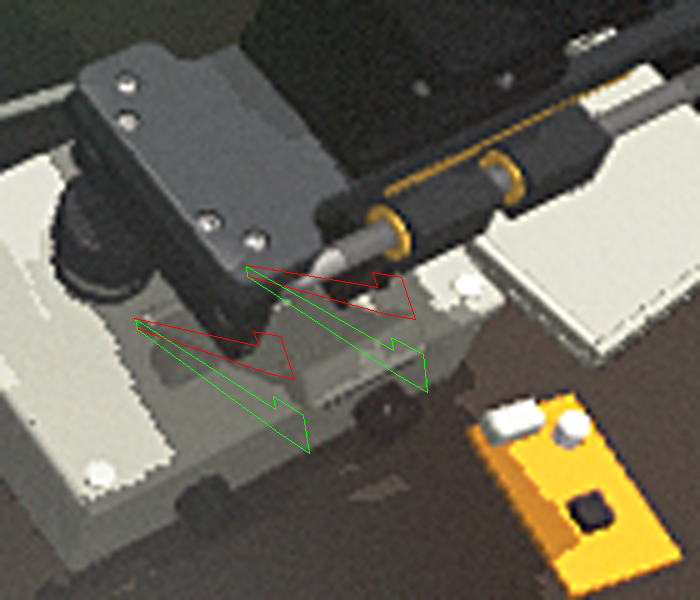

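>>> servo_tool(
  series=[
    [0,0,0,-0.15,0,0.2,255],
    [0,0,0,0,0,0.2,255],
    [0,0,0,0,0,0.15,255],
    [0,0,0,0,0,0,255],
  ],
)

```text
t: 15.0
position: [0.6374, 0.0799, 0.1586]
tool_rot: [[-0.996, -0.084, -0.002], [-0.084, 0.996, 0.0], [0.002, 0.0, -1.0]]
wrist_force: [-0.1, 0.1, -0.6]
width: 0.0001
grip_force: 0.0
```

>>> servo_tool(
  series=[
    [0,0,0,0,0,0.1,255],
    [0,0,0,0,0,0.08,255],
    [0,0,0,0,0,0,255],
  ],
)

```text
t: 15.3
position: [0.6388, 0.0799, 0.1558]
tool_rot: [[-0.996, -0.084, 0.002], [-0.084, 0.996, 0.0], [-0.002, -0.0, -1.0]]
wrist_force: [2.2, -0.4, 2.1]
width: 0.0005
grip_force: 0.5
```

>>> servo_tool(
  series=[
    [0,0,0,0,0,0.06,255],
    [0,0,0,0,0,0.06,255],
    [0,0,0,0,0,0,255],
  ],
)

```text
t: 15.6
position: [0.6379, 0.0798, 0.1526]
tool_rot: [[-0.996, -0.084, -0.0], [-0.084, 0.996, -0.0], [0.0, -0.0, -1.0]]
wrist_force: [-0.5, -0.4, 0.5]
width: 0.0004
grip_force: 0.1
```

>>> servo_tool(
  series=[
    [0,0,0,0,0,0.06,255],
    [0,0,0,0,0,0.06,255],
    [0,0,0,0,0,0,255],
  ],
)

```text
t: 15.9
position: [0.6372, 0.0798, 0.1488]
tool_rot: [[-0.996, -0.084, -0.002], [-0.084, 0.996, -0.0], [0.002, 0.0, -1.0]]
wrist_force: [0.0, 0.1, 1.5]
width: 0.0006
grip_force: 0.7
```

>>> servo_tool(
  series=[
    [0,0,0,0,0,0.06,255],
    [0,0,0,0,0,0.04,255],
    [0,0,0,0,0,0,255],
  ],
)

```text
t: 16.2
position: [0.638, 0.0798, 0.1467]
tool_rot: [[-0.996, -0.084, -0.0], [-0.084, 0.996, -0.0], [0.0, 0.0, -1.0]]
wrist_force: [-0.2, 0.0, 1.7]
width: 0.0003
grip_force: 0.7
```

>>> servo_tool(
  series=[
    [0,0,0,0,0,-0.5,255],
    [0,0,0,0,0,-1,200],
    [0,0,0,0,0,-1,100],
    [0,0,0,0.98,0,0,0],
    [0,0,0,0.98,0,0,0],
    [0,0,0,0.98,0,0,0],
    [0,0,0,0.98,0,0,0],
    [0,0,0,0,0,0,0],
    [0,0,0,0,0,0,0],
  ],
)

```text
t: 17.1
position: [0.541, 0.0715, 0.2103]
tool_rot: [[-0.996, -0.084, 0.002], [-0.084, 0.996, -0.0], [-0.002, -0.0, -1.0]]
wrist_force: [-0.2, 0.1, -0.9]
width: 0.0565
grip_force: 0.0
```

```bash
python3 - <<'E'
from h import *
v=[0.55165855,0.09998321,0.0819259]
s=arm.sense();print(s["position"],s["wrist_force"],s["torque"])
im=snapshot("wrist");w,sc={},0
for t in("cap_top","cap_mid"):
    for r in tip_of("wrist",t)[:1]:print(t,np.round(r["at"],1),r["conf"],onz("wrist",r["at"],.0895 if t=="cap_top" else .0785))
for r in trace("wrist","cap_top"):print("mask",r["rect"],r["conf"])
for z in(.0895,.0675):
  for a in range(0,360,30): 
    pass
v2=least_squares(lambda q:0,[0]) if 0 else None
snapshot("scene")
for t in("cap_top","tab_grip"):print(t,[(np.round(r["at"],1).tolist(),round(r["conf"],2)) for r in tip_of("scene",t)])
# black cap circle in wrist view: dark blob centroid near predicted
g=cv2.cvtColor(im,6);p=np.int32(proj("wrist",(.540,.071,.0895)));print("pred(.540,.071)",p)
b=(g[p[1]-40:p[1]+40,p[0]-40:p[0]+40]<60).astype(np.uint8);n,l,st,c=cv2.connectedComponentsWithStats(b);k=l[40,40];print(st[k],c[k]+p-40)
E
```

```text
[0.54102862 0.0715207  0.21029367] [-0.20038233  0.12878011 -0.86959859] [ 0.00053976 -0.04197394 -0.05158455]
cap_top [314.7 197.3] 0.96 [0.54303529 0.06841117 0.0895    ]
cap_mid [319.4 194.9] 0.63 [0.54279607 0.07353073 0.0785    ]
mask [294.4, 173.2, 42.5, 41.7] 0.63
mask [1.3, 104.9, 5.9, 30.1] 0.56
mask [261.0, 143.7, 162.0, 177.8] 0.25
cap_top [([416.9, 244.2], 0.75), ([392.4, 136.9], 0.57)]
tab_grip [([201.3, 268.0], 0.93), ([157.6, 158.3], 0.64), ([461.6, 273.6], 0.62), ([379.0, 128.7], 0.62)]
pred(.540,.071) [317 196]
[  22   19   37   39 1026] [316.62865497 194.3294347 ]
```

The cap axis is confirmed at about (0.540, 0.071), and the tab has moved on to about 2.47 rad. Next: turn the hand 40° clockwise and descend.

>>> servo_tool(
  series=[
    [0,0,0.089,0,0,0,0],
    [0,0,0.089,0,0,0,0],
    [0,0,0.089,0,0,0,0],
    [0,0,0.089,0,0,0,0],
    [0,0,0.088,0,0,0,0],
    [0,0,0,0,0,0.95,0],
    [0,0,0,0,0,0.95,0],
    [0,0,0,0,0,0.95,0],
    [0,0,0,0,0,0.95,0],
    [0,0,0,0,0,0,0],
  ],
)

```text
t: 18.45
position: [0.5382, 0.0717, 0.1116]
tool_rot: [[-0.818, 0.575, -0.007], [0.575, 0.818, 0.0], [0.006, -0.004, -1.0]]
wrist_force: [-0.5, 0.3, -0.8]
width: 0.0871
grip_force: 0.0
```

>>> servo_tool(
  series=[
    [0,0,0,0,0,0.7,30],
    [0,0,0,0,0,0.7,60],
    [0,0,0,0,0,0.6,100],
    [0,0,0,0,0,0,120],
    [0,0,0,0,0,0,128],
    [0,0,0,0,0,0,128],
    [0,0,0,0,0,0,128],
  ],
)

```text
t: 19.15
position: [0.5412, 0.0715, 0.0655]
tool_rot: [[-0.818, 0.575, 0.002], [0.575, 0.818, -0.0], [-0.002, 0.001, -1.0]]
wrist_force: [-0.6, 0.3, -0.1]
width: 0.045
grip_force: 0.0
```

```bash
python3 - <<'E'
from h import *
s=arm.sense();print(s["position"],s["wrist_force"],s["torque"],s["q"])
cv2.imwrite("pics/w7.png",cv2.resize(snapshot("wrist")[110:290,200:440],(720,540)))
E
```

```text
[0.541207   0.0715329  0.06552836] [-0.55800371  0.30917555 -0.14606361] [-0.0417289  -0.02911551 -0.03493148] [-4.20120720e+00  3.76571592e+01  1.00759904e+02 -3.09203974e-03
  4.14598856e+01 -5.90782162e+01]
```

View pics/w7.png

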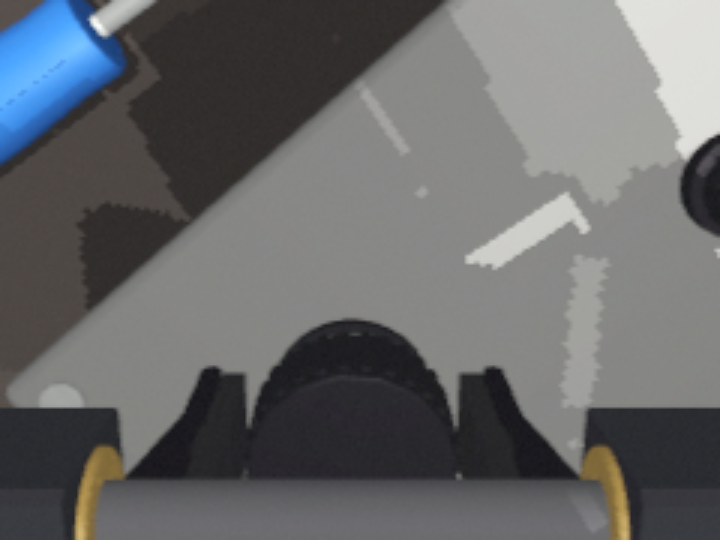

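The cap (columns 250–455) is centred between the fingers (245 and 458). I'll close gently.

>>> servo_tool(
  series=[
    [0,0,0,0,0,0,133],
    [0,0,0,0,0,0,136],
    [0,0,0,0,0,0,138],
    [0,0,0,0,0,0,139],
    [0,0,0,0,0,0,139],
    [0,0,0,0,0,0,139],
  ],
)

```text
t: 19.8
position: [0.5407, 0.0718, 0.0646]
tool_rot: [[-0.818, 0.576, 0.001], [0.576, 0.818, 0.0], [-0.0, 0.001, -1.0]]
wrist_force: [1.0, 1.7, 0.4]
width: 0.0397
grip_force: 6.5
```

```bash
python3 -c "
from h import *
s=arm.sense();print(s['position'],s['wrist_force'],s['torque'],s['width'],s['grip_force'])"
```

```text
[0.54073214 0.07179189 0.06457258] [0.96167438 1.74571443 0.4402881 ] [ 0.34571774 -0.10372175 -0.01090937] 0.03971676016789932 6.476895228261128
```

>>> servo_tool(
  series=[
    [0,0,0,0,0,0,141],
    [0,0,0,0,0,0,141],
    [0,0,0,0,0,0,141],
  ],
)

```text
t: 20.1
position: [0.5407, 0.0718, 0.0646]
tool_rot: [[-0.818, 0.576, 0.001], [0.576, 0.818, 0.0], [-0.0, 0.001, -1.0]]
wrist_force: [0.9, 2.9, 2.3]
width: 0.0395
grip_force: 21.9
```

>>> servo_tool(
  series=[
    [0,0,0,0,0,0,142],
    [0,0,0,0,0,0,142],
    [0,0,0,0,0,0,142],
  ],
)

```text
t: 20.4
position: [0.5407, 0.0717, 0.0645]
tool_rot: [[-0.818, 0.576, 0.001], [0.576, 0.818, 0.0], [-0.0, 0.001, -1.0]]
wrist_force: [1.5, 3.7, 1.9]
width: 0.0395
grip_force: 30.0
```

>>> servo_tool(
  series=[
    [0,0,0,0,0,0,141.4],
    [0,0,-0.045,0,0,-0.004,141.4],
    [0,0,-0.045,0,0,-0.004,141.4],
    [0,0,-0.045,0,0,-0.008,141.4],
    [0,0,-0.045,0,0,-0.008,141.4],
    [0,0,-0.045,0,0,-0.008,141.4],
  ],
)

```text
t: 21.0
position: [0.5406, 0.0717, 0.0652]
tool_rot: [[-0.967, 0.256, 0.0], [0.256, 0.967, 0.001], [-0.0, 0.001, -1.0]]
wrist_force: [1.2, 2.8, 1.1]
width: 0.0396
grip_force: 25.2
```

```bash
cat > q.py <<'E'
from h import *
s=arm.sense();R=np.array(s["tool_rot"]);h=np.degrees(np.arctan2(-R[0,1],R[1,1]))-4.7
# moment about TCP z is unaffected by lever along z
print(s["t"],"head",round(h,1),"pos",np.round(s["position"],4),"F",np.round(s["wrist_force"],1),"M",np.round(s["torque"],3),"grip",round(s["grip_force"],1),round(s["width"],4),"q6",round(s["q"][5],1),"eff6",round(s["effort"][5],3))
E
python3 q.py
```

```text
21.0 head -19.5 pos [0.5406 0.0717 0.0652] F [1.2 2.8 1.1] M [ 0.568 -0.287 -0.257] grip 25.2 0.0396 q6 -79.4 eff6 0.148
```

>>> servo_tool(
  series=[
    [0,0,-0.055,0,0,-0.0105,141.4],
    [0,0,-0.055,0,0,-0.0105,141.4],
    [0,0,-0.055,0,0,-0.0105,141.4],
    [0,0,-0.055,0,0,-0.0105,141.4],
    [0,0,-0.055,0,0,-0.0105,141.4],
    [0,0,-0.055,0,0,-0.0105,141.4],
  ],
)

```text
t: 21.6
position: [0.5406, 0.0714, 0.0667]
tool_rot: [[-0.966, -0.258, 0.0], [-0.258, 0.966, 0.0], [-0.0, 0.0, -1.0]]
wrist_force: [1.6, 2.7, 0.1]
width: 0.0389
grip_force: 25.2
```

```bash
python3 q.py
```

```text
21.6 head 10.2 pos [0.5406 0.0714 0.0667] F [1.6 2.7 0.1] M [ 0.487 -0.254 -0.317] grip 25.2 0.0389 q6 -109.2 eff6 0.248
```

>>> servo_tool(
  series=[
    [0,0,-0.055,0,0,-0.0105,141.4],
    [0,0,-0.055,0,0,-0.0105,141.4],
    [0,0,-0.055,0,0,-0.0105,141.4],
    [0,0,-0.055,0,0,-0.0105,141.4],
    [0,0,-0.055,0,0,-0.0105,141.4],
    [0,0,-0.055,0,0,-0.0105,141.4],
  ],
)

```text
t: 22.2
position: [0.5406, 0.0712, 0.0683]
tool_rot: [[-0.712, -0.703, 0.0], [-0.703, 0.712, -0.0], [-0.0, -0.0, -1.0]]
wrist_force: [2.0, 2.0, 1.4]
width: 0.0391
grip_force: 25.1
```

```bash
python3 q.py; python3 - <<'E'
from h import *
cv2.imwrite("pics/w8.png",cv2.resize(snapshot("wrist")[110:290,200:440],(480,360)))
E
```

```text
22.2 head 39.9 pos [0.5406 0.0712 0.0683] F [2.  2.  1.4] M [ 0.385 -0.251 -0.318] grip 25.1 0.0391 q6 -138.9 eff6 0.247
```

View pics/w8.png

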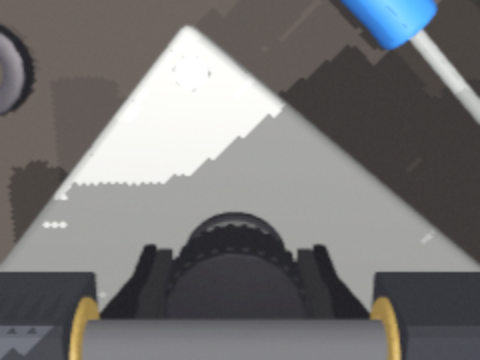

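The cap is still held centred and the torque is steady at 0.32 N m. Release, turn back, and regrip.

>>> servo_tool(
  series=[
    [0,0,0,0,0,0,130],
    [0,0,0,0,0,0,110],
    [0,0,0,0,0,0,105],
    [0,0,0.05,0,0,0,105],
    [0,0,0.089,0,0,0,105],
    [0,0,0.089,0,0,0,105],
    [0,0,0.089,0,0,0,105],
    [0,0,0.089,0,0,0,105],
    [0,0,0.089,0,0,0,105],
    [0,0,0.089,0,0,0,105],
    [0,0,0.089,0,0,0,105],
    [0,0,0.089,0,0,0,105],
  ],
)

```text
t: 23.45
position: [0.5398, 0.0714, 0.0681]
tool_rot: [[-0.911, 0.413, -0.001], [0.413, 0.911, -0.0], [0.001, -0.001, -1.0]]
wrist_force: [0.1, -0.1, 0.3]
width: 0.0513
grip_force: 0.0
```

>>> servo_tool(
  series=[
    [0,0,0.089,0,0,0,105],
    [0,0,0.03,0,0,0,115],
    [0,0,0,0,0,0,128],
    [0,0,0,0,0,0,133],
    [0,0,0,0,0,0,136],
    [0,0,0,0,0,0,138],
    [0,0,0,0,0,0,140],
    [0,0,0,0,0,0,141],
    [0,0,0,0,0,0,141.4],
    [0,0,0,0,0,0,141.4],
  ],
)

```text
t: 24.45
position: [0.5406, 0.0718, 0.0684]
tool_rot: [[-0.821, 0.57, 0.0], [0.57, 0.821, 0.0], [-0.0, 0.001, -1.0]]
wrist_force: [0.1, 1.9, -0.5]
width: 0.0393
grip_force: 25.1
```

```bash
python3 q.py
```

```text
24.45 head -39.5 pos [0.5406 0.0718 0.0684] F [ 0.1  1.9 -0.5] M [ 0.417 -0.201 -0.032] grip 25.1 0.0393 q6 -59.4 eff6 0.011
```

>>> servo_tool(
  series=[
    [0,0,-0.05,0,0,-0.005,141.4],
    [0,0,-0.05,0,0,-0.01,141.4],
    [0,0,-0.05,0,0,-0.01,141.4],
    [0,0,-0.05,0,0,-0.01,141.4],
    [0,0,-0.05,0,0,-0.01,141.4],
    [0,0,-0.05,0,0,-0.01,141.4],
    [0,0,-0.05,0,0,-0.01,141.4],
    [0,0,-0.04,0,0,-0.008,141.4],
  ],
)

```text
t: 25.25
position: [0.5404, 0.0715, 0.0699]
tool_rot: [[-1.0, -0.007, -0.0], [-0.007, 1.0, 0.0], [0.0, 0.0, -1.0]]
wrist_force: [1.1, 0.5, -2.4]
width: 0.0393
grip_force: 25.1
```

```bash
python3 q.py
```

```text
25.25 head -4.3 pos [0.5404 0.0715 0.0699] F [ 1.1  0.5 -2.4] M [ 0.195 -0.215 -0.317] grip 25.1 0.0393 q6 -94.6 eff6 0.06
```

>>> servo_tool(
  series=[
    [0,0,-0.022,0,0,-0.0045,141.4],
    [0,0,-0.022,0,0,-0.0045,141.4],
  ],
)

```text
t: 25.45
position: [0.5405, 0.0715, 0.0701]
tool_rot: [[-0.997, -0.075, 0.0], [-0.075, 0.997, 0.0], [-0.0, 0.0, -1.0]]
wrist_force: [0.9, 1.0, -2.9]
width: 0.0393
grip_force: 25.1
```

```bash
python3 q.py
```

```text
25.45 head -0.4 pos [0.5405 0.0715 0.0701] F [ 0.9  1.  -2.9] M [ 0.123 -0.192 -0.315] grip 25.1 0.0393 q6 -98.5 eff6 -0.076
```

>>> servo_tool(
  series=[
    [0,0,-0.022,0,0,-0.0045,141.4],
    [0,0,-0.022,0,0,-0.0045,141.4],
  ],
)

```text
t: 25.65
position: [0.5405, 0.0714, 0.0703]
tool_rot: [[-0.99, -0.143, 0.0], [-0.143, 0.99, 0.0], [-0.0, 0.0, -1.0]]
wrist_force: [1.5, 1.6, -2.9]
width: 0.0394
grip_force: 25.1
```

```bash
python3 q.py
```

```text
25.65 head 3.5 pos [0.5405 0.0714 0.0703] F [ 1.5  1.6 -2.9] M [ 0.201 -0.261 -0.324] grip 25.1 0.0394 q6 -102.5 eff6 -0.072
```

>>> servo_tool(
  series=[
    [0,0,-0.022,0,0,-0.0045,141.4],
    [0,0,-0.022,0,0,-0.0045,141.4],
  ],
)

```text
t: 25.85
position: [0.5404, 0.0714, 0.0705]
tool_rot: [[-0.977, -0.211, -0.0], [-0.211, 0.977, 0.0], [0.0, 0.0, -1.0]]
wrist_force: [1.6, 1.1, -2.5]
width: 0.0398
grip_force: 25.1
```

```bash
python3 q.py
```

```text
25.85 head 7.5 pos [0.5404 0.0714 0.0705] F [ 1.6  1.1 -2.5] M [ 0.091 -0.184 -0.306] grip 25.1 0.0398 q6 -106.4 eff6 -0.072
```

>>> servo_tool(
  series=[
    [0,0,-0.022,0,0,-0.0045,141.4],
    [0,0,-0.022,0,0,-0.0045,141.4],
  ],
)

```text
t: 26.05
position: [0.5404, 0.0714, 0.0707]
tool_rot: [[-0.96, -0.278, -0.0], [-0.278, 0.96, 0.0], [0.0, 0.0, -1.0]]
wrist_force: [0.5, 1.1, -3.6]
width: 0.039
grip_force: 25.1
```

```bash
python3 q.py
```

```text
26.05 head 11.5 pos [0.5404 0.0714 0.0707] F [ 0.5  1.1 -3.6] M [ 0.126 -0.236 -0.311] grip 25.1 0.039 q6 -110.4 eff6 -0.072
```

>>> servo_tool(
  series=[
    [0,0,-0.022,0,0,-0.0045,141.4],
    [0,0,-0.022,0,0,-0.0045,141.4],
  ],
)

```text
t: 26.25
position: [0.5405, 0.0713, 0.071]
tool_rot: [[-0.939, -0.344, 0.0], [-0.344, 0.939, -0.0], [-0.0, -0.0, -1.0]]
wrist_force: [1.2, 0.5, -3.8]
width: 0.0392
grip_force: 25.1
```

```bash
python3 q.py
```

```text
26.25 head 15.4 pos [0.5405 0.0713 0.071 ] F [ 1.2  0.5 -3.8] M [ 0.062 -0.213 -0.305] grip 25.1 0.0392 q6 -114.4 eff6 -0.072
```

>>> servo_tool(
  series=[
    [0,0,-0.022,0,0,0,141.4],
    [0,0,-0.022,0,0,-0.0045,141.4],
  ],
)

```text
t: 26.45
position: [0.5405, 0.0713, 0.0712]
tool_rot: [[-0.913, -0.408, 0.0], [-0.408, 0.913, -0.0], [-0.0, -0.0, -1.0]]
wrist_force: [0.8, 1.3, -2.2]
width: 0.0393
grip_force: 25.1
```

```bash
python3 q.py
```

```text
26.45 head 19.4 pos [0.5405 0.0713 0.0712] F [ 0.8  1.3 -2.2] M [ 0.054 -0.172 -0.246] grip 25.1 0.0393 q6 -118.3 eff6 -0.073
```

>>> servo_tool(
  series=[
    [0,0,-0.022,0,0,-0.0045,141.4],
    [0,0,-0.022,0,0,-0.0045,141.4],
  ],
)

```text
t: 26.65
position: [0.5405, 0.0713, 0.0713]
tool_rot: [[-0.883, -0.47, 0.0], [-0.47, 0.883, -0.0], [-0.0, -0.0, -1.0]]
wrist_force: [0.9, 0.5, -4.3]
width: 0.0392
grip_force: 25.1
```

```bash
python3 q.py
```

```text
26.65 head 23.3 pos [0.5405 0.0713 0.0713] F [ 0.9  0.5 -4.3] M [ 0.088 -0.198 -0.343] grip 25.1 0.0392 q6 -122.3 eff6 -0.146
```

>>> servo_tool(
  series=[
    [0,0,-0.022,0,0,0,141.4],
  ],
)

```text
t: 26.75
position: [0.5406, 0.0712, 0.0713]
tool_rot: [[-0.866, -0.5, 0.0], [-0.5, 0.866, -0.0], [-0.0, -0.0, -1.0]]
wrist_force: [0.8, 0.0, -3.6]
width: 0.0395
grip_force: 25.1
```

```bash
python3 q.py
```

```text
26.75 head 25.3 pos [0.5406 0.0712 0.0713] F [ 0.8  0.  -3.6] M [ 0.025 -0.216 -0.44 ] grip 25.1 0.0395 q6 -124.2 eff6 -0.222
```

>>> servo_tool(
  series=[
    [0,0,-0.022,0,0,-0.0045,141.4],
  ],
)

```text
t: 26.85
position: [0.5406, 0.0712, 0.0714]
tool_rot: [[-0.848, -0.529, 0.0], [-0.529, 0.848, 0.0], [-0.0, -0.0, -1.0]]
wrist_force: [1.9, 0.8, -4.6]
width: 0.0394
grip_force: 25.1
```

```bash
python3 q.py
```

```text
26.85 head 27.3 pos [0.5406 0.0712 0.0714] F [ 1.9  0.8 -4.6] M [-0.016 -0.216 -0.579] grip 25.1 0.0394 q6 -126.2 eff6 -0.296
```

The torque is climbing from 0.34 to 0.58 N m, so the stop is reached. Ease off 9° and release.

>>> servo_tool(
  series=[
    [0,0,0.05,0,0,0,141.4],
    [0,0,0.05,0,0,0.005,141.4],
    [0,0,0,0,0,0,141.4],
  ],
)

```text
t: 27.15
position: [0.5405, 0.0713, 0.0713]
tool_rot: [[-0.921, -0.391, 0.0], [-0.391, 0.921, -0.0], [0.0, -0.0, -1.0]]
wrist_force: [1.4, 0.3, -4.1]
width: 0.0394
grip_force: 25.1
```

```bash
python3 q.py
```

```text
27.15 head 18.3 pos [0.5405 0.0713 0.0713] F [ 1.4  0.3 -4.1] M [ 0.112 -0.2   -0.143] grip 25.1 0.0394 q6 -117.2 eff6 0.139
```

>>> servo_tool(
  series=[
    [0,0,0,0,0,0,138],
    [0,0,0,0,0,0,120],
    [0,0,0,0,0,0,80],
    [0,0,0,0,0,0,40],
    [0,0,0,0,0,0,0],
    [0,0,0,0,0,0,0],
    [0,0,0,0,0,-0.8,0],
    [0,0,0,0,0,-1,0],
    [0,0,0,0,0,-1,0],
    [0,0,0,0,0,-1,0],
    [0,0,0,0,0,-1,0],
    [0,0,0,0,0,-0.7,0],
  ],
)

```text
t: 28.35
position: [0.5408, 0.0716, 0.211]
tool_rot: [[-0.92, -0.391, 0.002], [-0.391, 0.92, -0.0], [-0.002, -0.001, -1.0]]
wrist_force: [1.4, 0.2, -0.1]
width: 0.0868
grip_force: 0.0
```

```bash
python3 q.py; python3 - <<'E'
from h import *
a=snapshot("scene")[180:320,340:500]
print([(np.round(r["at"],1).tolist(),round(r["conf"],2)) for t in("cap_top","tab_grip") for r in tip_of("scene",t)])
cv2.imwrite("pics/s9.png",cv2.resize(a,(686,600),interpolation=2))
E
```

```text
28.35 head 18.3 pos [0.5408 0.0716 0.211 ] F [ 1.4  0.2 -0.1] M [ 0.072  0.055 -0.032] grip 0.0 0.0868 q6 -117.2 eff6 0.002
[([415.2, 237.8], 0.9), ([389.0, 139.1], 0.64), ([460.8, 276.6], 0.87), ([204.8, 269.5], 0.82), ([380.5, 125.3], 0.79), ([157.3, 160.4], 0.71)]
```

View pics/s9.png

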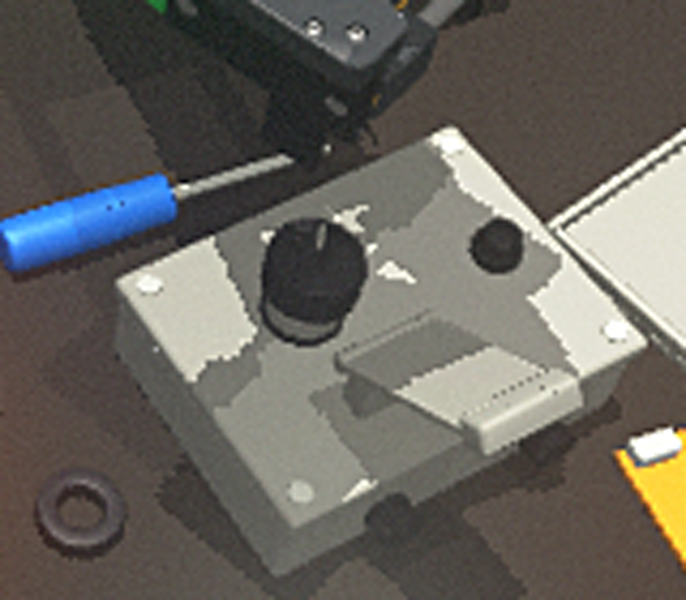

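The picture shows the cap raised at (315,270) with the grey neck visible below it, and the tab folded right back at (490,380). The torque rise also fits: about 2.2 rad net, then a hard stop. I'm handing the job in.

```bash
python3 -c "
from cell import arm
print(arm.sign_off())"
```

```text
the job is handed in; nothing more can be done
None
```

I folded the tab back to about 2.5 rad, unscrewed the cap to its stop and eased off at 0.58 N m, then withdrew the hand and handed the job in at about 28.4 s; no verdict was returned.

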